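# Level the thread rack and load it

### The job

Take every bare spindle out of the thread rack and lay it in the black tray. With the rack empty, push the red wedge, thin end first, under the brass bar at the rack's low edge until the rack sits level and rests on the wedge; only after that lay every full thread spindle from the bench into the rack, each in a notch pair of its own, down in the notches at both ends with its spool centred between the saddle boards. Leave the wedge in place, and do not disturb the wax jar, the glue bottle or the awl.

Things in the scene. Friction and masses are not known exactly. Their poses are not given: they have to be found in the camera images.
- rack: Thread rack fixed to the bench: brown hinge rail along its +y side, pale hinged deck 250 (x) x 152 mm with two upright notched saddle boards along x. Origin on the bench under its middle; +y towards the hinge, z up. Hinge line at y = 70, z = 16 mm. Deck level: plate top at z = 42 mm, axis of a seated rod at z = 76 mm, saddle tops at z = 83 mm.
- deck (a joint): Tilt of the rack's deck about its hinge, rad: 0 = level, negative = the free edge (-y side) hangs low (stop at -0.107, where it starts), positive = free edge too high (stop at +0.16). It swings freely, 0.8 kg: only the wedge (or gripper) keeps it up.
- low_edge (a point): Middle of the round brass bar (12 mm thick, 250 mm long, along x) under the deck's free edge, 140 mm from the hinge line; the wedge goes beneath it. This centre is 13 mm above the bench when down (7 mm clear below the bar), 28 mm when level. Fixed rubber stops 20 mm wide stand under the bar's ends, 112 mm from its middle: push the wedge in between them.
- deck_mid (a point): Middle of the rack between notch pairs 2 and 3, at the height of a seated rod's axis; axes as the notches'; moves with the deck. The saddle boards, 12 mm thick, stand 46 mm either side in y (80 mm clear between), each with four 90-degree V notches 14 mm deep, 28 mm wide at the mouth.
- notch1 (a point): Centre of notch pair 1 of the rack: where the centre of a spindle sits when its rod lies in both V notches. Its y axis runs along the rod, x across the notches, z up from the deck; it moves with the deck. Neighbouring notch pairs are 64 mm apart along x.
- notch2 (a point): Centre of notch pair 2 of the rack: where the centre of a spindle sits when its rod lies in both V notches. Its y axis runs along the rod, x across the notches, z up from the deck; it moves with the deck. Neighbouring notch pairs are 64 mm apart along x.
- notch3 (a point): Centre of notch pair 3 of the rack: where the centre of a spindle sits when its rod lies in both V notches. Its y axis runs along the rod, x across the notches, z up from the deck; it moves with the deck. Neighbouring notch pairs are 64 mm apart along x.
- notch4 (a point): Centre of notch pair 4 of the rack: where the centre of a spindle sits when its rod lies in both V notches. Its y axis runs along the rod, x across the notches, z up from the deck; it moves with the deck. Neighbouring notch pairs are 64 mm apart along x.
- wedge: Loose red wooden wedge, 136 mm long (y), 36 mm wide (x), flat underneath. Thin end at +y, 3.5 mm high; thick end at -y, 38.9 mm high; top one even slope of 0.26. Origin at the centre of its underside. About 150 g. Friction keeps it where it is left under the bar. The deck is level when the thin end is about 70 mm beyond the brass bar's centre line.
- thread1: Full thread spindle, dark red thread, 140 mm long along its y axis: steel rod 10 mm thick with a spool in the middle: two square wooden end plates 44 x 44 x 6 mm, 44 mm apart, and between them a thread winding 30 mm in diameter, where to grip it. Origin at the centre of rod and spool, 22 mm above the bench when lying on its square plates. 90 g. May be absent.
- thread2: Full thread spindle, black thread, 140 mm long along its y axis: steel rod 10 mm thick with a spool in the middle: two square wooden end plates 44 x 44 x 6 mm, 44 mm apart, and between them a thread winding 30 mm in diameter, where to grip it. Origin at the centre of rod and spool, 22 mm above the bench when lying on its square plates. 90 g. May be absent.
- thread3: Full thread spindle, cream thread, 140 mm long along its y axis: steel rod 10 mm thick with a spool in the middle: two square wooden end plates 44 x 44 x 6 mm, 44 mm apart, and between them a thread winding 30 mm in diameter, where to grip it. Origin at the centre of rod and spool, 22 mm above the bench when lying on its square plates. 90 g. May be absent.
- thread4: Full thread spindle, blue thread, 140 mm long along its y axis: steel rod 10 mm thick with a spool in the middle: two square wooden end plates 44 x 44 x 6 mm, 44 mm apart, and between them a thread winding 30 mm in diameter, where to grip it. Origin at the centre of rod and spool, 22 mm above the bench when lying on its square plates. 90 g. May be absent.
- bare1: Bare (spent) spindle, 140 mm long along its y axis: steel rod 10 mm thick with a spool in the middle: two square wooden end plates 44 x 44 x 6 mm, 44 mm apart, and between them only a pale wooden core 24 mm in diameter. Origin at its centre. 60 g. One or two of the three bare ones are present, each in a notch pair of the tilted rack, so tilted lengthwise about 6 degrees.
- bare2: Bare (spent) spindle, 140 mm long along its y axis: steel rod 10 mm thick with a spool in the middle: two square wooden end plates 44 x 44 x 6 mm, 44 mm apart, and between them only a pale wooden core 24 mm in diameter. Origin at its centre. 60 g. One or two of the three bare ones are present, each in a notch pair of the tilted rack, so tilted lengthwise about 6 degrees.
- bare3: Bare (spent) spindle, 140 mm long along its y axis: steel rod 10 mm thick with a spool in the middle: two square wooden end plates 44 x 44 x 6 mm, 44 mm apart, and between them only a pale wooden core 24 mm in diameter. Origin at its centre. 60 g. One or two of the three bare ones are present, each in a notch pair of the tilted rack, so tilted lengthwise about 6 degrees.
- tray: Black open tray for spent spindles, fixed: outside 200 mm (x) by 160 mm (y), 28 mm high, walls and floor 6 mm. Origin at the centre of its underside. Two spindles fit in it side by side, lengthwise (along x), their centres 28 mm above the bench.
- wax_jar: Bystander: amber wax jar with brass cap, 52 mm wide, 60 mm high, origin at the centre of its underside. Leave alone.
- glue_bottle: Bystander: white glue bottle with black cap, 44 mm wide, 110 mm high, origin at the centre of its underside. Leave alone.
- awl: Bystander: awl with wooden handle lying on the bench, origin under it. Leave alone.
There are look-alikes about, which are no part of the job. What is shaped like the bare2 but turquoise is not meant. What is shaped like the thread1 but turquoise is not meant.

How it is judged (in metres and radians):
On the way:
1. the empty rack is level (within 0.02 rad) and rests on the wedge, with no spindle in it (value of joint deck between -0.02 and 0.02 rad and contact force between wedge and rack above 0.5 N and contact force between each of thread1, thread2, thread3, thread4, bare1, bare2, bare3 and rack below 0.02 N), for 0.3 s.
At the end, for the whole second after the job is handed in: Deck level within 0.02 rad, resting on the wedge, which lies flat on the bench; every full spindle at rest in a notch pair (centre within 4 mm of seated height, 20 mm of the middle lengthwise, axis within 0.06 rad of the notches); every bare spindle at rest in the tray (value of joint deck between -0.02 and 0.02 rad and contact force between wedge and rack above 0.5 N and angle between wedge's own z axis and vertical below 0.06 rad and height (world z) of wedge below 0.006 m and z of thread1 in the frame of deck_mid between -0.004 and 0.004 m and x of thread1 in the frame of deck_mid between -0.105 and 0.105 m and y of thread1 in the frame of deck_mid between -0.02 and 0.02 m and angle between the y axis of each of thread1, thread2, thread3, thread4 and the y axis of deck_mid, either way round below 0.06 rad and linear speed of each of thread1, thread2, thread3, thread4, bare1, bare2, bare3 below 0.02 m/s and z of thread2 in the frame of deck_mid between -0.004 and 0.004 m and x of thread2 in the frame of deck_mid between -0.105 and 0.105 m and y of thread2 in the frame of deck_mid between -0.02 and 0.02 m and z of thread3 in the frame of deck_mid between -0.004 and 0.004 m and x of thread3 in the frame of deck_mid between -0.105 and 0.105 m and y of thread3 in the frame of deck_mid between -0.02 and 0.02 m and z of thread4 in the frame of deck_mid between -0.004 and 0.004 m and x of thread4 in the frame of deck_mid between -0.105 and 0.105 m and y of thread4 in the frame of deck_mid between -0.02 and 0.02 m and x of bare1 in the frame of tray between -0.1 and 0.1 m and y of bare1 in the frame of tray between -0.08 and 0.08 m and height (world z) of each of bare1, bare2, bare3 below 0.045 m and contact force between each of bare1, bare2, bare3 and tray above 0.1 N and x of bare2 in the frame of tray between -0.1 and 0.1 m and y of bare2 in the frame of tray between -0.08 and 0.08 m and x of bare3 in the frame of tray between -0.1 and 0.1 m and y of bare3 in the frame of tray between -0.08 and 0.08 m); the robot touches nothing.
It fails at once if a bystander (jar, bottle, awl) is moved more than 40 mm or knocked over (distance of any of wax_jar, glue_bottle, awl from where it was at the start of the episode above 0.04 m or angle between any of wax_jar, glue_bottle's own z axis and vertical above 0.5 rad).
It fails at once if a spindle or the wedge falls off the bench (height (world z) of any of thread1, thread2, thread3, thread4, bare1, bare2, bare3, wedge below -0.1 m).
Of bare1, bare2, bare3 only 1 to 2 are there at a start; the rules pass over those that are not, and their reading is None.
Of thread1, thread2, thread3, thread4 only 3 to 4 are there at a start; the rules pass over those that are not, and their reading is None.
At some moment in a run one of thread1, thread2, thread3, thread4 may be knocked a few centimetres aside while the robot is not near it.
Once in a run the grip may slacken for a moment while it holds something.
It also fails if it takes over 210 s, if anything falls off the work surface, if the arm or the gripper's body presses on something with over 40 N, if the wrist force passes 120 N, or if a joint passes its speed limit or range.

### The arm

A 6-joint arm with a two-finger parallel gripper is mounted at the origin on the work surface. World frame = base frame: x ahead of the robot, y to its left, z up, the work surface at z = 0. Lengths are in mm, angles in rad, forces in N, time in s.
With the tool pointing down it reaches from about 350 to 975 mm from the base axis. Payload 7.1 kg.
Tool frame: the origin (TCP) lies at the very end of the fingers, on their centre line; the grasp point (between the pads) lies 19 mm behind it (robot.pinch_z is the distance from the TCP to the grasp point, in mm); z points along the fingers, y is the line along which they close (so a half turn about z gives the same grasp; the last joint's range is limited). The gripper opens to 88 mm and grips with 3 to 60 N. Pads are 20 mm wide; open, the fingers measure 115 mm over their backs; the gripper's body (75 mm by 178 mm) begins 61 mm behind the grasp point.
Start: joints at [1.279, 0.423, 1.63, -0, 1.089, -0.019], TCP at [168.361, 601.88, 222.675] pointing down, gripper open.
Joint ranges: [-3, 3], [-0.9, 2.11], [0.09, 2.58], [-1.31, 4.45], [0.11, 2.69], [-2.54, 2.54]. Speed limits (rad/s): [2.39, 2.39, 3.01, 3.14, 3.14, 3.14].

### API

Orientations are given as a unit quaternion [x, y, z, w].
In Python, from bench import robot, kin, status, imaging, models gives the robot as it stands. The module is installed in compiled form; this text tells all that it offers. Calls block until the motion is done:
- robot.move_ptp(position, orientation): joint-space move of the TCP to a pose.
- robot.move_straight(position, orientation=None, max_speed=150): straight line of the TCP; orientation=None keeps the orientation; max_speed is the mean speed in mm/s.
- robot.goto_joints(angles): joint-space move.
- robot.move_gripper(opening, strength=None): finger opening in mm; strength is the grip in N (None keeps the last); returns when the fingers have stopped.
- robot.sleep(seconds).
- kin.inverse_kinematics(position, orientation): joint angles nearest the present ones, or None.
- status.get_obs(): the state.
- imaging.get_image(name): name is "scene" or "top" or "wrist"; returns a dict with "color" (400x640x3 uint8, blue, green, red), "depth" (400x640 float32, mm along the optical axis (not along the pixel's ray), 0 where there is no reading), "camera_matrix" (3x3 intrinsics, pixels), "position" and "rotation" of the camera in the world. Camera axes: x right, y down, z forward; pixel columns grow to the right and rows downward; lengths in mm; the calibration is good to about 2 mm. A picture is of the moment at which its call begins.
A pose or a line that the arm cannot do raises robot.PlanningError and nothing moves.
- robot.sign_off(): hands the job in; it is judged then, once.
Trained networks look in a picture, given as the dict that the camera call returned (one of the last four; its "shot" number tells which), for a name from the list of things; names that differ only in an ending like _2 or _b are one class to them, and where a whole thing is asked for, a point or a joint stands for the part that bears it (a point fixed in the world has none). Each returns a list of dicts, best first, with "p" (0 to 1); they miss things now and then, are a little off and sometimes report something else, mostly with a low value. They report only what shows in the picture. A call takes as long as a camera call. They do not tell look-alikes from the thing itself.
- models.cut_out(picture, name): "region" (400x640 bool, what is visible of it) and "centre" ([row, column] in pixels, amid what is visible of it).
The state is a dict: "clock": time; "qpos": joint angles; "joint_velocities": joint speeds; "effort": joint torques, N m; "tool_pos": TCP position; "eef_rot": TCP orientation; "force": force on the tool from outside, world axes, zero at the start; "ft_torque": the same for the moment, N m; "opening": finger opening in mm; "grasp_force": force on a finger pad.
Only numpy, scipy, OpenCV 4.12 (cv2) and the standard library are available. Lean on these libraries where they do the work, as an engineer would, in place of code of your own. Each camera call takes 0.05 s, during which the arm holds its last target. There are 200 camera calls.

## Working session

There is one attempt and no reset: what is moved stays moved. The work goes in short steps, each a Python script; the robot and the scene stay as the last script left them, time stands still between calls to the robot, and variables do not carry over. Pictures are saved under pics/ and viewed, at most 14 in all, crops included, and the job is handed in when it is done.

```bash
mkdir -p pics; cat > h.py <<'E'
import numpy as np, cv2
from bench import robot, kin, status, imaging, models
def cloud(im):
    d=im["depth"].astype(float); K=np.array(im["camera_matrix"])
    v,u=np.mgrid[:d.shape[0],:d.shape[1]]
    P=np.stack([(u-K[0,2])/K[0,0]*d,(v-K[1,2])/K[1,1]*d,d],-1)
    W=P@np.array(im["rotation"]).T+np.array(im["position"]); W[d==0]=np.nan
    return W
E
python3 - <<'E'
from h import *
for n in ("top","scene"):
    im=imaging.get_image(n); cv2.imwrite(f"pics/{n}0.png",im["color"])
    print(n,im["position"],np.array(im["rotation"]).round(3).tolist(),im["camera_matrix"])
    np.save(f"{n}0.npy",cloud(im)); np.save(f"{n}0c.npy",im["color"])
    W=cloud(im)
    for c in ["rack","wedge","thread1","bare1","tray","wax_jar","glue_bottle","awl","low_edge"]:
        for r in models.cut_out(im,c):
            p=W[r["region"]]; p=p[~np.isnan(p[:,0])]
            if len(p): print(c,round(r["p"],2),np.round(r["centre"]),len(p),np.median(p,0).round(),np.percentile(p,98,axis=0).round(),np.percentile(p,2,axis=0).round())
print(status.get_obs()["clock"])
E
```

```text
top [ 356.57926933 -103.21145307 1320.70544346] [-0.698, 0.714, -0.041, 0.043] [[406.19624215   0.         320.12657303]
 [  0.         406.19624215 197.11884022]
 [  0.           0.           1.        ]]Traceback (most recent call last):
  File "<stdin>", line 5, in <module>
  File "h.py", line 7, in cloud
    W=P@np.array(im["rotation"]).T+np.array(im["position"]); W[d==0]=np.nan
      ~^~~~~~~~~~~~~~~~~~~~~~~~~~~
ValueError: matmul: Input operand 1 has a mismatch in its core dimension 0, with gufunc signature (n?,k),(k,m?)->(n?,m?) (size 4 is different from 3)
```

Rotation is a quaternion.

```bash
sed -i 's/np.array(im\["rotation"\]).T/Rotation.from_quat(im["rotation"]).as_matrix().T/; s/^import numpy.*/&\nfrom scipy.spatial.transform import Rotation/' h.py
cat > look.py <<'E'
from h import *
for n in ("top","scene"):
    im=imaging.get_image(n); cv2.imwrite(f"pics/{n}0.png",im["color"])
    W=cloud(im); np.save(f"{n}0.npy",W); print(n)
    for c in ["rack","wedge","thread1","bare1","tray","wax_jar","glue_bottle","awl","low_edge"]:
        for r in models.cut_out(im,c):
            p=W[r["region"]]; p=p[~np.isnan(p[:,0])]
            if len(p): print(c,round(r["p"],2),np.round(r["centre"]),len(p),np.median(p,0).round(),np.percentile(p,98,axis=0).round(),np.percentile(p,2,axis=0).round())
print(status.get_obs()["clock"])
E
python3 look.py
```

```text
top
rack 0.98 [185. 249.] 4092 [552. 119.  34.] [667. 207.  81.] [427.  35.  20.]
rack 0.48 [162. 358.] 263 [ 616. -226.   31.] [ 641. -178.   45.] [ 600. -290.   -2.]
wedge 0.88 [170. 311.] 477 [602. -77.  21.] [661. -46.  39.] [ 540. -110.    2.]
thread1 0.85 [162. 468.] 376 [ 613. -587.   29.] [ 641. -522.   45.] [ 591. -648.   -3.]
thread1 0.76 [218. 363.] 241 [ 450. -236.   33.] [ 468. -180.   46.] [ 433. -293.   11.]
thread1 0.74 [180. 410.] 292 [ 557. -393.   32.] [ 579. -334.   47.] [ 540. -448.    0.]
thread1 0.6 [215. 412.] 227 [ 441. -390.   34.] [ 460. -357.   45.] [ 423. -430.   -0.]
thread1 0.53 [160. 359.] 244 [ 616. -226.   32.] [ 634. -172.   45.] [ 600. -288.   -1.]
thread1 0.52 [110. 252.] 309 [806. 115.  21.] [870. 135.  29.] [693.  97.  -2.]
bare1 0.84 [195. 251.] 274 [516. 103.  77.] [534. 165.  94.] [501.  36.  34.]
bare1 0.74 [303. 178.] 239 [186. 342.  32.] [204. 397.  46.] [167. 299.  12.]
bare1 0.31 [183. 255.] 3358 [555. 109.  36.] [667. 179.  82.] [429.  36.  24.]
tray 0.91 [198. 190.] 3163 [511. 323.   7.] [607. 399.  30.] [414. 240.   1.]
wax_jar 0.72 [
[... 877 characters left out ...]
463. -343.   47.] [ 418. -446.    4.]
thread1 0.5 [182. 302.] 315 [ 458. -228.   31.] [ 478. -173.   47.] [ 423. -292.    2.]
thread1 0.43 [262. 263.] 352 [ 767. -120.   72.] [ 782. -108.  113.] [ 743. -155.    5.]
bare1 0.87 [208. 496.] 324 [191. 340.  29.] [210. 402.  47.] [158. 278.   1.]
bare1 0.8 [240. 375.] 439 [519. 103.  75.] [539. 161.  95.] [479.  36.  31.]
tray 0.79 [287. 444.] 4117 [514. 324.   8.] [613. 398.  31.] [414. 243.   4.]
wax_jar 0.67 [194. 358.] 284 [399. -37.  52.] [413. -18.  65.] [368. -61.   9.]
glue_bottle 0.8 [261. 265.] 343 [ 767. -120.   72.] [ 782. -108.  113.] [ 743. -142.   10.]
awl 0.66 [338. 318.] 397 [826. 116.  25.] [874. 131.  30.] [755.  99.  14.]
1.05
```

View pics/top0.png

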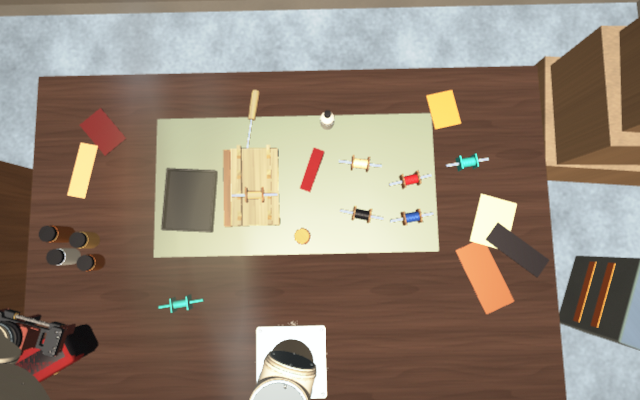

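View pics/scene0.png

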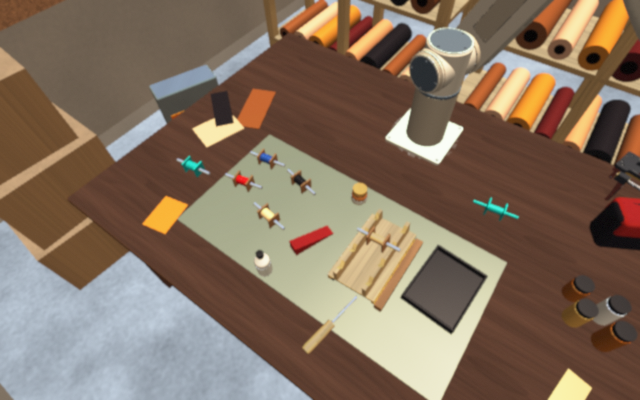

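The top view shows one bare spindle in the rack (row 195, col 251) and four threads: cream (162,360), red (180,410), black (214,362) and blue (216,412). The wedge is at (170,312), with its orientation still to be resolved. The turquoise spindles at (162,468) and (303,180) are look-alikes. Next I'll look closer with the wrist camera.

```bash
cat >> h.py <<'E'
def down(yaw):  # tool z down, tool y (closing) at angle yaw+90 from world x
    return (Rotation.from_euler('z',yaw)*Rotation.from_euler('x',np.pi)).as_quat()
E
python3 - <<'E'
from h import *
o=status.get_obs(); print(o["eef_rot"],o["tool_pos"])
print(Rotation.from_quat(o["eef_rot"]).as_matrix().round(2).tolist())
for i,(x,y) in enumerate([(540,50),(530,-300)]):
    for yaw in (0,np.pi/2,-np.pi/2,np.pi):
        try: robot.move_ptp([x,y,420],down(yaw)); break
        except robot.PlanningError as e: print(yaw,e)
    im=imaging.get_image("wrist"); cv2.imwrite(f"pics/w{i}.png",im["color"]); W=cloud(im); np.save(f"w{i}.npy",W)
    print(yaw,im["position"],W[::100,::160].round().tolist()[1:3],status.get_obs()["qpos"])
print(status.get_obs()["clock"])
E
```

```text
[ 1.35998645e-01  9.90709023e-01  2.59228655e-05 -3.22117954e-06] [168.38374861 601.88890701 222.7005314 ]
[[-0.96, 0.27, 0.0], [0.27, 0.96, 0.0], [0.0, 0.0, -1.0]]
0 [605.75993597  50.63142731 581.22218833] [[[631.0, 570.0, -2.0], [632.0, 307.0, 0.0], [631.0, 45.0, 26.0], [632.0, -207.0, 22.0]], [[463.0, 607.0, -1.0], [465.0, 323.0, 5.0], [471.0, 45.0, 28.0], [471.0, -222.0, 29.0]]] [7.14695075e-02 1.28364561e-01 1.57625627e+00 1.42806307e-04
 1.43741086e+00 1.64098291e+00]
0 [ 596.09821886 -299.01810445  581.59144968] [[[619.0, 149.0, 79.0], [623.0, -43.0, 0.0], [623.0, -304.0, 0.0], [622.0, -551.0, 33.0]], [[457.0, 244.0, 13.0], [454.0, -24.0, 1.0], [454.0, -305.0, 0.0], [455.0, -586.0, -0.0]]] [-5.32645967e-01  2.42042291e-01  1.43676283e+00  3.55761795e-04
  1.46268092e+00  1.03656094e+00]
4.9333
```

View pics/w0.png

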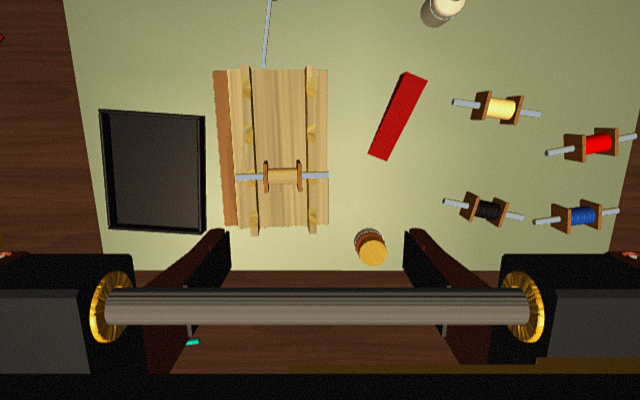

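View pics/w1.png

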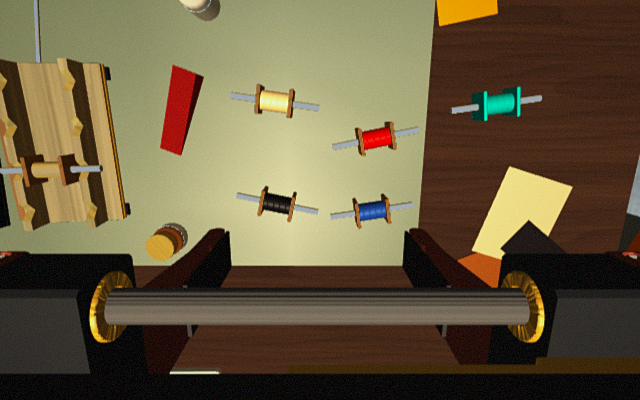

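The wrist views show the rack with its hinge on the left and one bare spindle at pixel (175,283). The wedge is thick at its far end (75,415) and thin at the near end (157,378), or the reverse, so I'll check with depth. The four threads are clear. Next I'll fit the poses.

```bash
cat > fit.py <<'E'
from h import *
def mat_clusters(W,lo,zmin=8):
    ok=(W[...,2]>zmin)&(W[...,2]<130)&(W[...,0]<720)&(W[...,0]>330)&(W[...,1]>-480)&(W[...,1]<430)
    n,l,s,c=cv2.connectedComponentsWithStats(ok.astype(np.uint8),connectivity=8)
    return [W[l==i] for i in range(1,n) if s[i,4]>lo]
def spindle(P):
    hi=P[P[:,2]>36]; c=hi[:,:2].mean(0)
    r=P[P[:,2]>15]; w=cv2.fitLine(r[:,:2].astype(np.float32),cv2.DIST_HUBER,0,.01,.01).ravel()
    d=w[:2]; d=d*np.sign(d[1]); t=(hi[:,:2]-c)@d; n=np.array([-d[1],d[0]]); s=(hi[:,:2]-c)@n
    c=c+d*(np.percentile(t,2)+np.percentile(t,98))/2
    tr=(r[:,:2]-c)@d
    return c,d,np.percentile(t,[2,98]),np.percentile(s,[2,98]),(tr.min(),tr.max())
if __name__=="__main__":
    for f in ("w0","w1"):
        W=np.load(f+".npy"); print(f)
        for P in mat_clusters(W,150):
            m=P.mean(0); L=np.ptp(P[:,:2],axis=0)
            print(len(P),m.round(),P.min(0).round(),P.max(0).round())
            if P[:,1].max()<-140 and len(P)<3000:
                c,d,*r=spindle(P); print("  spindle",c.round(1),d.round(3),[np.round(x,1) for x in r])
            if -130<m[1]<-20 and P[:,2].max()<46:
                rect=cv2.minAreaRect(P[:,:2].astype(np.float32)); A=np.c_[P[:,:2]-rect[0],np.ones(len(P))]
                print("  wedge",rect,np.linalg.lstsq(A,P[:,2],rcond=None)[0])
    W=np.load("w0.npy"); P=W.reshape(-1,3); P=P[(P[:,0]>400)&(P[:,0]<690)&(P[:,1]>20)&(P[:,1]<220)]
    H=P[(P[:,2]>60)]
    for a,b in ((30,95),(95,170)):
        S=H[(H[:,1]>a)&(H[:,1]<b)]; 
        print("saddle",len(S),np.histogram(S[:,1],bins=np.arange(a,b,5))[0],S[:,0].min(),S[:,0].max(),np.percentile(S[:,2],[5,50,95]))
    D=P[P[:,2]>15]; print("rack rect",cv2.minAreaRect(D[:,:2].astype(np.float32)))
    x=P[:,0]; 
    for xx in (450,640,570): 
        q=P[abs(x-xx)<3]; q=q[np.argsort(q[:,1])]; print(xx,q[::max(1,len(q)//28),1:].round().tolist())
E
python3 fit.py
```

```text
w0
17438 [560. 119.  42.] [426.  32.  11.] [720. 212.  94.]
1883 [617. -80.  24.] [ 552. -116.    8.] [673. -43.  41.]
  wedge ((611.1507568359375, -78.59074401855469), (36.71017074584961, 119.25492095947266), 69.04814147949219) [ 0.19893084 -0.17171816 22.27945962]
1470 [ 621. -230.   32.] [ 596. -302.    8.] [ 646. -162.   46.]
  spindle [ 620.8 -232.1] [0.139 0.99 ] [array([-27.3,  27.8]), array([-20.6,  20.5]), array([-71. ,  70.1])]
2907 [511. 329.  22.] [409. 235.   8.] [619. 408.  30.]
1565 [ 565. -389.   31.] [ 538. -461.    8.] [ 591. -323.   45.]
  spindle [ 564.3 -392.2] [-0.207  0.978] [array([-27.4,  28.9]), array([-20.6,  20.9]), array([-71.4,  70.4])]
1230 [ 457. -229.   31.] [ 428. -300.    8.] [ 482. -163.   46.]
  spindle [ 455.6 -231.5] [0.203 0.979] [array([-27.6,  27.5]), array([-20.4,  20.8]), array([-70.3,  69.5])]
1362 [ 445. -387.   31.] [ 417. -461.    8.] [ 469. -321.   45.]
  spindle [ 443.5 -390.2] [-0.162  0.987] [array([-26.6,  28.6]), array([-20.5,  21.1]), array([-71.6,  69.7])]
953 [396. -39.  48.] [367. -66.   8.] [416. -16.  62.]
w1
17955 [557.  99
[... 2057 characters left out ...]
 [104.0, 34.0], [110.0, 34.0], [116.0, 34.0], [122.0, 33.0], [129.0, 36.0], [135.0, 37.0], [142.0, 36.0], [146.0, 36.0], [149.0, 40.0], [154.0, 72.0], [167.0, 38.0], [174.0, 43.0], [180.0, 40.0], [190.0, 25.0], [197.0, 24.0], [204.0, 26.0], [211.0, 25.0]]
570 [[20.0, 514.0], [24.0, 514.0], [29.0, 515.0], [33.0, 518.0], [37.0, 517.0], [41.0, 516.0], [46.0, 515.0], [50.0, 515.0], [54.0, 515.0], [59.0, 516.0], [63.0, 511.0], [67.0, 516.0], [72.0, 514.0], [76.0, 517.0], [81.0, 512.0], [85.0, 516.0], [89.0, 516.0], [94.0, 513.0], [95.0, 517.0], [96.0, 507.0], [96.0, 521.0], [96.0, 514.0], [98.0, 523.0], [100.0, 522.0], [103.0, 523.0], [105.0, 523.0], [108.0, 523.0], [111.0, 523.0], [203.0, 26.0]]
```

```bash
cat > fit2.py <<'E'
from h import *
W=np.load("w0.npy"); P=W.reshape(-1,3); P=P[(P[:,0]>380)&(P[:,0]<720)&(P[:,1]>20)&(P[:,1]<230)&(P[:,2]<110)]
for n,a,b,lo in (("low saddle",45,80,66),("hi saddle",135,175,74)):
    S=P[(P[:,1]>a)&(P[:,1]<b)&(P[:,2]>lo)&((P[:,0]<480)|(P[:,0]>550))]
    k,c=np.polyfit(S[:,0],S[:,1],1); r=S[:,1]-k*S[:,0]-c; mid=k*550+c+np.percentile(r,[3,97])
    print(n,"slope",k,"y@550",mid,mid.mean(),"x",S[:,0].min(),S[:,0].max(),np.percentile(S[:,2],[50,95]))
# free edge & ends
for x in range(440,680,40):
    q=P[abs(P[:,0]-x)<8]; q=q[q[:,2]>15]; print(x,q[:,1].min().round(1),q[:,1].max().round(1))
for y in (100,115,130):
    q=P[(abs(P[:,1]-y)<5)&(P[:,2]>22)&(P[:,2]<45)]; print(y,q[:,0].min(),q[:,0].max())
# bare spool
B=P[P[:,2]>82]; print("bare high",B.mean(0),B.min(0),B.max(0))
q=P[(P[:,1]>66)&(P[:,1]<78)&(P[:,2]>58)&(abs(P[:,0]-518)<30)]; print("rod",q.mean(0),len(q))
q=P[(P[:,1]>126)&(P[:,1]<138)&(P[:,2]>58)&(abs(P[:,0]-518)<30)]; print("rod",q.mean(0),len(q))
# tray
T=W.reshape(-1,3); T=T[(T[:,1]>225)&(T[:,1]<420)&(T[:,2]>15)&(T[:,2]<40)&(T[:,0]>380)&(T[:,0]<650)]; print("tray",cv2.minAreaRect(T[:,:2].astype(np.float32)))
# wedge
for f in("w0","w1"):
    W=np.load(f+".npy").reshape(-1,3); Q=W[(W[:,0]>530)&(W[:,0]<700)&(W[:,1]>-140)&(W[:,1]<-20)&(W[:,2]>7)&(W[:,2]<45)]
    r=cv2.minAreaRect(Q[:,:2].astype(np.float32)); bx=cv2.boxPoints(r); print(bx.round(1).tolist())
    c=np.array(r[0]); v,l=cv2.PCACompute(Q[:,:2].astype(np.float32),None); d=l[0]
    t=(Q[:,:2]-c)@d; print("dir",d,"zslope",np.polyfit(t,Q[:,2],1),np.percentile(t,[.5,99.5]))
E
python3 fit2.py
```

```text
low saddle slope 0.012187992948601116 y@550 [52.16996814 63.73785806] 57.953913100741694 x 427.0269566739539 676.5537675581353 [69.23128374 70.91403157]
hi saddle slope 0.012623364273124646 y@550 [143.64199271 155.04928807] 149.34564038967926 x 426.4126269145239 674.9286305402691 [78.87801398 80.72388456]
440 32.5 208.5
480 32.8 208.9
520 32.9 209.6
560 33.6 210.1
600 34.0 210.7
640 34.3 211.4
100 427.577064707011 675.8413065349159
115 426.1101283920788 675.6619048573643
130 427.0821604220464 675.3544627759635
bare high [520.13660237 102.53740544  88.38099853] [431.25503439  73.18318615  82.00721668] [665.20388733 154.6250907   94.34038214]
rod [520.67776857  74.33138004  82.00629715] 149
rod [522.3097629  129.50204761  84.46739637] 79
tray ((513.572265625, 321.5323791503906), (161.28439331054688, 200.1891632080078), 86.25827026367188)
[[540.5999755859375, -71.19999694824219], [660.2999877929688, -117.0999984741211], [673.4000244140625, -82.80000305175781], [553.7000122070312, -37.0]]
dir [ 0.9404857  -0.33983314] zslope [ 0.24435858 21.01976933] [-56.69581949  63.40043053]
[[541.4000244140625, -72.5999984741211], [660.0, -117.5], [673.2000122070312, -82.5], [554.7000122070312, -37.5]]
dir [ 0.920927   -0.38973516] zslope [ 0.23064194 20.67022147] [-58.16707589  63.14661086]
```

```bash
cat >> h.py <<'E'
RC=np.array([551.3,110.4]); RY=0.0124; TR=np.array([513.6,321.5])
def notch(i): return RC+(-96+64*(i-1))*np.array([1,RY])
def st(tag=""):
    o=status.get_obs(); print(tag,"t",round(o["clock"],1),"tcp",np.round(o["tool_pos"],1),"open",round(o["opening"],1),"gf",np.round(o["grasp_force"],1),"F",np.round(o["force"],1)); return o
def up(z=200,v=150): p=list(status.get_obs()["tool_pos"]); p[2]=z; robot.move_straight(p,max_speed=v)
def pick(c,z,yaw,op=50,f=30,zs=200):
    robot.move_gripper(op); robot.move_ptp([*c,zs],down(yaw)); robot.move_straight([*c,z],max_speed=120)
    robot.move_gripper(0,f); st("grip"); up(zs); return st("lift")
def place(c,z,yaw,op=46,zs=200):
    robot.move_ptp([*c,zs],down(yaw)); o=st("over"); 
    if o["opening"]<5: print("LOST"); return False
    robot.move_straight([*c,z+12],max_speed=150); robot.move_straight([*c,z],max_speed=30); st("down")
    robot.move_gripper(op); up(zs); st("rel"); return True
E
python3 - <<'E'
from h import *
c=notch(2); pick([520.2,104.4],49,np.pi/2+RY,op=56)
place(TR,12,np.pi-0.065,op=60)
im=imaging.get_image("wrist"); cv2.imwrite("pics/w2.png",im["color"])
E
```

```text
grip t 9.3 tcp [517.9 104.2  48.6] open 23.1 gf 30.0 F [-5.4  0.6  3.4]
lift t 10.5 tcp [517.4 104.1 199.2] open 23.7 gf 30.0 F [ 0.1 -0.  -0.5]
over t 11.5 tcp [513.3 320.9 199.3] open 23.4 gf 30.0 F [-0.7 -0.6 -0.9]
down t 13.4 tcp [513.6 321.6  12.1] open 23.1 gf 30.0 F [-1.7  0.6  3.9]
rel t 15.5 tcp [513.1 321.2 199. ] open 60.1 gf 0.0 F [-0.3  0.3  0.3]
```

View pics/w2.png

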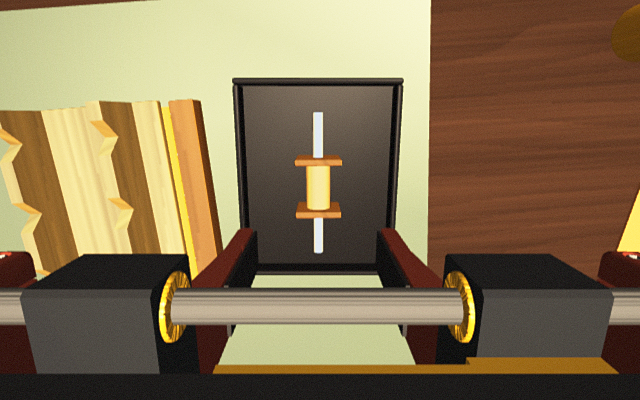

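The bare spindle lies in the tray. Next is the wedge.

```bash
sed -i 's/RC=np.array(\[551.3/RC=np.array([549.3/' h.py
python3 - <<'E'
from h import *
yw=np.deg2rad(159.3); d=np.array([np.cos(yw),np.sin(yw)])
pick(np.array([603.2,-76])-35*d,5,yw,op=60,f=40,zs=120)
t=RC+np.array([0,-70-15-68-35]); print(t)
robot.move_ptp([*t,120],down(np.pi/2+RY)); st("over")
robot.move_straight([*t,15]); robot.move_straight([*t,5.5],max_speed=20); st("down")
robot.move_gripper(60); up(420)
robot.move_ptp([540,50-60,420],down(0)); 
im=imaging.get_image("wrist"); cv2.imwrite("pics/w3.png",im["color"]); W=cloud(im); np.save("w3.npy",W)
Q=W.reshape(-1,3); Q=Q[(Q[:,0]>480)&(Q[:,0]<620)&(Q[:,1]>-140)&(Q[:,1]<28)&(Q[:,2]>7)&(Q[:,2]<50)]
r=cv2.minAreaRect(Q[:,:2].astype(np.float32)); print(r,cv2.boxPoints(r).round(1).tolist(),Q[:,2].max()); st()
k=np.polyfit(Q[:,1],Q[:,2],1); print(k)
E
```

```text
grip t 19.0 tcp [636.2 -88.4   5.4] open 35.4 gf 40.0 F [-0.5 -0.4  4.9]
lift t 19.9 tcp [635.4 -88.3 119.1] open 35.8 gf 40.0 F [ 0.9  0.1 -1.8]
[549.3 -77.6]
over t 21.0 tcp [549.4 -77.6 119.6] open 35.6 gf 40.0 F [-0.2  0.5 -1. ]
down t 22.5 tcp [549.3 -77.6   5.5] open 36.0 gf 40.0 F [-0.8 -0.6  0.2]
((550.6373291015625, -44.64080810546875), (36.207698822021484, 127.61779022216797), 0.8027932643890381) [[531.5999755859375, 18.899999618530273], [533.4000244140625, -108.69999694824219], [569.5999755859375, -108.19999694824219], [567.7999877929688, 19.399999618530273]] 40.41834644072003
 t 27.6 tcp [540.  -10.1 420. ] open 60.1 gf 0.0 F [-0.4 -0.4 -0.1]
[-0.25354827  9.95059493]
```

View pics/w3.png

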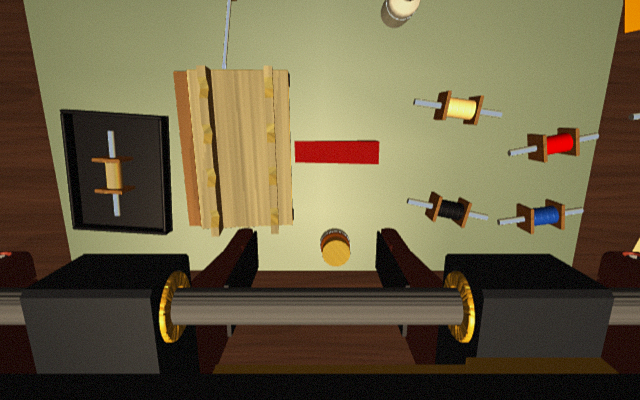

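The wedge lies straight in front of the bar with its thin end towards it. Next I'll push it in.

```bash
python3 - <<'E'
from h import *
q=down(np.pi/2+RY)
robot.move_ptp([549.3,-77.6,120],q); robot.move_straight([549.3,-77.6,5]); robot.move_gripper(0,40); st("grip")
robot.move_straight([548.9,-40,5],q,max_speed=50); st("mid")
robot.move_straight([548.3,5.3,5],q,max_speed=50); st("in")
robot.move_gripper(60); robot.sleep(.3); st("rel"); up(120)
robot.move_ptp([540,-10,420],down(0))
im=imaging.get_image("wrist"); cv2.imwrite("pics/w4.png",im["color"]); W=cloud(im); np.save("w4.npy",W)
P=W.reshape(-1,3); S=P[(P[:,0]>430)&(P[:,0]<670)&(P[:,1]>40)&(P[:,1]<175)&(P[:,2]<100)&(P[:,2]>25)]
for a,b,lo in ((50,80,78),(140,170,78)):
    s=S[(S[:,1]>a)&(S[:,1]<b)&(S[:,2]>lo)]; print(len(s),s.mean(0),np.percentile(s[:,2],[50,90]))
p=S[(S[:,1]>85)&(S[:,1]<135)&(S[:,2]<55)]; A=np.c_[p[:,:2]-p[:,:2].mean(0),np.ones(len(p))]; print("plate",np.linalg.lstsq(A,p[:,2],rcond=None)[0])
Q=P[(P[:,0]>480)&(P[:,0]<620)&(P[:,1]>-140)&(P[:,1]<28)&(P[:,2]>15)&(P[:,2]<50)]
print("wedge thick y",np.percentile(Q[:,1],[0.5,1,3]),Q[:,0].min(),Q[:,0].max(),Q[:,2].max()); st()
E
```

```text
grip t 30.5 tcp [549.6 -77.7   5.5] open 35.9 gf 40.0 F [-0.3  0.2  6. ]
mid t 31.4 tcp [549.8 -40.5   5.5] open 35.8 gf 40.0 F [ 0.7 -4.3  4.9]
in t 32.5 tcp [549.    4.7   5.6] open 35.8 gf 40.0 F [ 1.1 -6.5  5.5]
rel t 33.3 tcp [548.3   5.3   5. ] open 59.9 gf 0.0 F [-0.4 -0.2 -0.1]
946 [556.16991169  63.9746453   81.53639391] [81.69735337 82.9394002 ]
1010 [556.49899275 155.67109058  81.58709598] [81.81926787 83.173209  ]
plate [8.25542272e-04 1.84143927e-03 4.11412952e+01]
wedge thick y [-25.08549295 -25.03063189 -24.8388812 ] 532.7660611757112 569.1230087194176 39.74509170200031
 t 35.7 tcp [539.7  -9.9 418.5] open 59.8 gf 0.0 F [0.4 0.8 0.4]
```

View pics/w4.png

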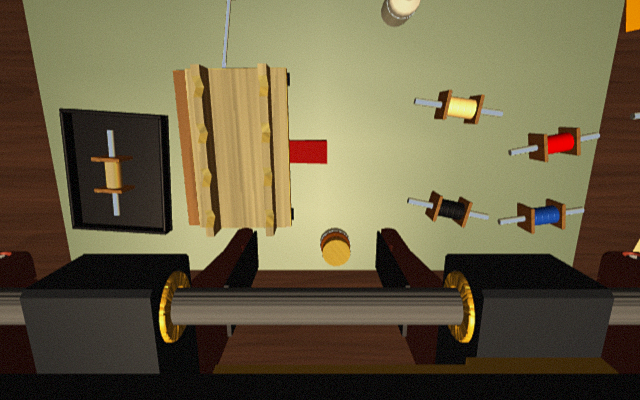

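The deck measures level (0.002 rad) on the wedge. Now the threads, with a fresh fit before each pick.

```bash
cat > threads.py <<'E'
from h import *; from fit import mat_clusters, spindle
import sys
def find():
    robot.move_ptp([530,-300,420],down(0)); im=imaging.get_image("wrist"); W=cloud(im); H=[]
    for P in mat_clusters(W,150):
        if P[:,1].max()<-125 and P[:,2].max()<52 and 500<len(P)<2500 and np.ptp(P[:,1])>50:
            c,d,*r=spindle(P); H.append((c,d)); print("found",c.round(1),d.round(3),[np.round(x,0) for x in r])
    return H,im
def run(n,nn):
    H,im=find()
    if not H: print("none"); return False
    c,d=min(H,key=lambda h:np.linalg.norm(h[0]-n))
    if np.linalg.norm(c-n)>80: print("moved far",c); return False
    o=pick(c,4,np.arctan2(d[1],d[0]),op=56,f=30)
    if o["opening"]<20: print("MISSED"); return False
    return place(notch(nn),58,np.pi/2+RY,op=46)
if __name__=="__main__":
    exp={"cream":((620.8,-232.7),4),"black":((455.6,-232),1),"red":((564,-392.4),3),"blue":((443.5,-390.6),2)}
    for k in sys.argv[1:]:
        print(k)
        if not run(np.array(exp[k][0]),exp[k][1]): break
    robot.move_ptp([540,50,420],down(0)); im=imaging.get_image("wrist")
    cv2.imwrite(f"pics/r_{sys.argv[-1]}.png",im["color"]); np.save("wr.npy",cloud(im))
E
python3 threads.py cream
```

```text
cream
found [ 620.6 -233.3] [0.137 0.991] [array([-28.,  27.]), array([-20.,  20.]), array([-70.,  70.])]
found [ 564.  -392.6] [-0.2   0.98] [array([-27.,  28.]), array([-20.,  21.]), array([-70.,  70.])]
found [ 455.5 -232.6] [0.207 0.978] [array([-28.,  27.]), array([-20.,  21.]), array([-70.,  70.])]
found [ 443.5 -391. ] [-0.154  0.988] [array([-27.,  29.]), array([-21.,  21.]), array([-70.,  69.])]
grip t 40.6 tcp [ 620.6 -233.4    4.2] open 29.4 gf 30.0 F [-0.7  0.8  2.2]
lift t 42.1 tcp [ 620.  -233.1  198.9] open 29.3 gf 30.0 F [-0.  -0.3 -1.3]
over t 43.4 tcp [645.5 110.5 199.9] open 29.7 gf 30.0 F [-0.1 -0.2 -1.5]
down t 45.0 tcp [645.6 111.6  58. ] open 29.3 gf 30.0 F [ 2.2  0.5 -1.7]
rel t 46.5 tcp [644.5 111.5 199. ] open 46.1 gf 0.0 F [-0.5  0.1 -0.3]
```

View pics/r_cream.png

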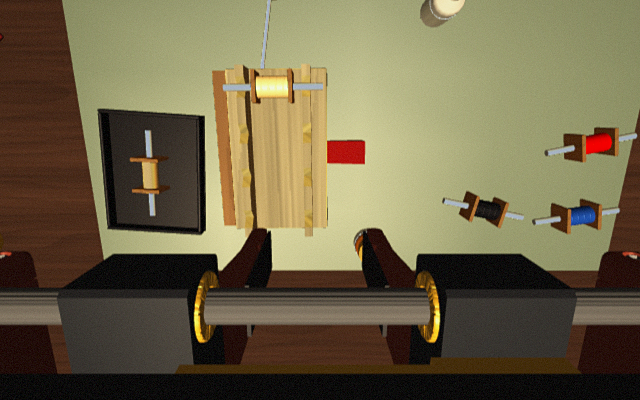

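Cream is seated in notch 4, and the other threads haven't moved. I'll continue with the rest.

```bash
sed -i 's/RC=np.array(\[549.3/RC=np.array([550/' h.py; python3 threads.py black red blue
```

```text
black
found [ 564.2 -392.6] [-0.203  0.979] [array([-27.,  29.]), array([-20.,  21.]), array([-70.,  70.])]
found [ 455.6 -232.7] [0.207 0.978] [array([-28.,  27.]), array([-21.,  21.]), array([-70.,  69.])]
found [ 443.3 -391. ] [-0.156  0.988] [array([-26.,  29.]), array([-21.,  20.]), array([-70.,  70.])]
grip t 53.2 tcp [ 455.5 -232.7    4.1] open 29.1 gf 30.0 F [-0.5  0.8  3.2]
lift t 54.7 tcp [ 455.  -232.4  199.2] open 29.5 gf 30.0 F [ 0.9  0.5 -1. ]
over t 56.0 tcp [454.3 108.6 199.9] open 29.5 gf 30.0 F [ 0.5 -0.7 -1.5]
down t 57.5 tcp [453.6 109.2  57.9] open 29.0 gf 30.0 F [-1.6  0.1  0.6]
rel t 59.1 tcp [453.5 109.1 199.3] open 46.0 gf 0.0 F [-0.8 -0.  -0. ]
red
found [ 563.9 -392.7] [-0.203  0.979] [array([-27.,  29.]), array([-20.,  20.]), array([-70.,  70.])]
found [ 443.8 -390.9] [-0.155  0.988] [array([-26.,  29.]), array([-20.,  21.]), array([-71.,  70.])]
grip t 65.2 tcp [ 564.  -392.7    4.2] open 29.7 gf 30.0 F [-1.2 -0.3  2.3]
lift t 66.7 tcp [ 563.4 -392.3  198.8] open 29.3 gf 30.0 F [ 0.  -1.  -1.9]
over t 68.5 tcp [582.3 110.  200. ] open 29.4 gf 30.0 F [-0.9 -0.9 -1.9]
down t 70.1 tcp [581.7 110.8  57.9] open 29.5 gf 30.0 F [-0.5  0.1  0.9]
rel t 71.7 tcp [581.4 110.7 199.1] open 46.2 gf 0.0 F [ 0.4 -0.3 -0.4]
blue
found [ 443.6 -390.9] [-0.156  0.988] [array([-27.,  28.]), array([-20.,  21.]), array([-70.,  69.])]
grip t 77.9 tcp [ 443.6 -391.     4.2] open 28.9 gf 30.0 F [-0.7  0.5  1.8]
lift t 79.3 tcp [ 443.1 -390.6  199.1] open 29.3 gf 30.0 F [-1.1  0.3 -0.9]
over t 81.2 tcp [518.3 109.3 200. ] open 29.4 gf 30.0 F [ 0.5  0.1 -0.9]
down t 82.7 tcp [517.6 110.   57.9] open 29.1 gf 30.0 F [-1.1  1.3  0.9]
rel t 84.3 tcp [517.4 109.9 199.2] open 45.9 gf 0.0 F [ 0.1  0.1 -0.9]
```

View pics/r_blue.png

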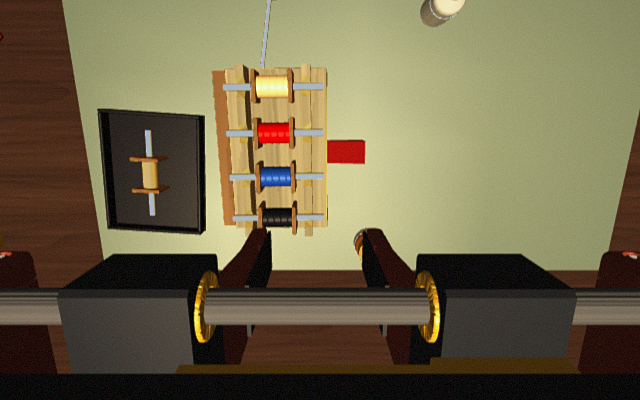

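All four are in the rack (rows 87, 132, 177, 217). I'll check heights, centring and level before handing in.

```bash
python3 - <<'E'
from h import *
P=np.load("wr.npy").reshape(-1,3); P=P[(P[:,1]>20)&(P[:,1]<220)&(P[:,2]<130)]
for i in range(1,5):
    n=notch(i); q=P[abs(P[:,0]-n[0])<26]; t=q[q[:,2]>91]; 
    a=q[(q[:,2]>72)&(abs(q[:,1]-n[1])>34)&(abs(q[:,0]-n[0])<7)]
    print(i,"spool top",np.percentile(t[:,2],[50,95]).round(1),"y mid",(np.percentile(t[:,1],[2,98])-n[1]).round(1),"rod tops",[np.percentile(s[:,2],90).round(1) for s in (a[a[:,1]<n[1]],a[a[:,1]>n[1]])])
p=P[(P[:,2]>38)&(P[:,2]<46)&(P[:,0]>430)&(P[:,0]<670)]; print("plate slope",np.polyfit(p[:,1],p[:,2],1))
E
```

```text
1 spool top [96.5 98.1] y mid [-27.7  27.2] rod tops [np.float64(80.2), np.float64(80.5)]
2 spool top [96.4 98.1] y mid [-27.8  27.6] rod tops [np.float64(80.5), np.float64(80.8)]
3 spool top [96.5 98.2] y mid [-27.9  27.3] rod tops [np.float64(80.5), np.float64(80.7)]
4 spool top [96.5 98.2] y mid [-28.   27.6] rod tops [np.float64(80.6), np.float64(80.7)]
plate slope [2.98813606e-03 4.08381233e+01]
```

```bash
python3 -c "
from h import *
print(robot.sign_off()); st()"
```

```text
the job is handed in; nothing more can be done
None
the job is handed in; nothing more can be done
```

I handed the job in at about 86 s of the 210 s allowed: the one bare spindle is in the tray, the wedge holds the rack level, and all four threads measured seated and centred; the judge's result was not shown.

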